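Latch the glass-lifter case

ROBOT

A 6-joint arm with a two-finger parallel gripper is mounted at the origin on the work surface. World frame = base frame: x ahead of the robot, y to its left, z up, the work surface at z = 0. Lengths are in mm, angles in degrees, forces in N, time in s.
With the tool pointing down it reaches from about 275 to 750 mm from the base axis. Payload 10.2 kg.
Tool frame: the origin (TCP) lies midway between the tips of the shut fingers; the grasp point (between the pads) lies 19 mm behind it (ctrl.grip_depth is the distance from the TCP to the grasp point, in mm); y points along the fingers, x is the direction in which the jaws open and shut, and the axes are right-handed (so a half turn about y gives the same grasp; the last joint's range is limited). The gripper opens to 85 mm and grips with 20 to 120 N. Pads are 22 mm wide; open, the fingers measure 114 mm over their backs; the gripper's body (76 mm by 85 mm) begins 54 mm behind the grasp point. The pads swing forward as they close: fully open they stand 13 mm farther back than shut.
Start: joints at [-76.455, 17.928, 85.812, -0, 76.261, -12.8], TCP at [232.967, -470.486, 203.094] pointing down, gripper open.
Joint ranges: [-168.41, 168.41], [-55.51, 124.54], [10.69, 146.95], [-70.63, 250.63], [1, 178], [-165.06, 165.06]. Speed limits (degrees/s): [136.94, 136.94, 172.46, 180, 180, 180].

INTERFACE

Orientations are given as a 3x3 rotation matrix whose columns are the frame's x, y, z axes.
In Python, from station import monitor, viewer, order, ctrl gives the robot as it stands.
- The arm moves only by the shell command python3 -m crank 'ROWS' [FORCE]. ROWS is JSON, a list of rows, each an object of numbers: "dx", "dy", "dz": the shift along the tool's x, y, z in mm; "turn": the turn about the tool's y in rad; "hand": the finger opening in mm, from 0 to 85.4. A call has 1 to 5 rows; each row is the pose to reach, as a shift and turn from the pose commanded when the call began, along the tool's axes at that moment; what a row does not reach only later rows make up. A row lasts 1/8 s, in which the tool goes at most 62.5 mm and 10.7 degrees, less where a joint would pass 70% of its speed; a pose out of reach is approached as far as the arm can. A call with a gripper value outside its range is refused whole. The fingers move at their own pace and stop on an object; FORCE is the grip in N (left out, the last holds). Time passes only in rows, so rows that repeat a pose let the fingers close. It gives the time, the measured TCP pose, the force and the opening at its end, in the units of the state.
- monitor.observe(): the state, without advancing time (a new reading comes with each control period).
- viewer.snapshot(name): name is "scene" or "top" or "wrist"; returns (picture, depth): 400x640x3 uint8, blue, green, red; 400x640 float32, mm along the optical axis (not along the pixel's ray), 0 where there is no reading.
- viewer.camera_params(name): a dict with "vertical_fov" (degrees; the focal length in pixels is half the picture's height over the tangent of half this angle, whatever the lens; pixels are square), "cx", "cy" (the principal point, pixels), "dist_coeffs" ([k1, k2, p1, p2, k3] as OpenCV has them; the pictures are not rectified), "view" (4x4, takes a point from world to camera coordinates). Camera axes: x right, y down, z forward; pixel columns grow to the right and rows downward; lengths in mm; the calibration is good to about 2 mm. A picture is of the moment at which its call begins: read the wrist's pose just before it. camera_params takes no time and is no camera call; for the wrist camera it gives the pose at the moment of the call.
- order.hand_in(): hands the job in, once; it reports no verdict.
The state is a dict: "time": time; "joint_positions": joint angles; "dq": joint speeds; "effort": joint torques, N m; "tool_pos": TCP position; "eef_rot": TCP orientation; "force": force on the tool from outside, world axes, zero at the start; "torque": the same for the moment, N m; "opening": opening from 0.0 (shut) to 1.0 (fully open).
Only numpy, scipy, OpenCV 4.12 (cv2) and the standard library are available. Lean on these libraries where they do the work, as an engineer would, in place of code of your own. Each camera call takes 0.05 s, during which the arm holds its last target. There are 200 camera calls.

TASK

Latch the upright case: push its front half fully shut, press the raised yellow claw down over the brass keeper bar and draw it in until its lip bears on the bar, then swing the red lever over until it snaps down flat with the claw holding tight. Work gently, feeling for contact and never forcing the case or latch, and leave everything else on the bench where it is.

Things in the scene. Friction and masses are not known exactly. Their poses are not given: they have to be found in the camera images.
- case: Teal hard case standing on its edge, fixed: 300 mm long (y), 150 deep (x), flat top 165 mm above the bench. Origin on the bench under the seam between its halves, at mid length; x points to the fixed back half (80 deep, carries the latch), -x to the hinged front half (70 deep, carries the keeper, faces the robot). Latch at mid length, works in the x-z plane. Over 40 N on either is forcing it.
- front (a joint): Opening angle of the front half, rad: 0 shut (hard stop), grows as its top leans out to -x (to 0.12). Hinged along y at the bottom of the seam, 14 mm above the bench. Starts ajar (9 to 14 mm at the top, too far for the claw to reach the bar); a stiff hinge keeps it where it is left, about 3 N at the top edge moves it.
- front_edge (a point): Middle of the upper outer edge of the front half (its upright -x face is flat below this, 70 mm from the seam). With the latch at mid length, the face is best pushed some 80 mm to one side of it.
- keeper (a point): Centre of the brass keeper bar on the front half: a round bar 7 mm thick, along y, 34 mm long, 46 mm from the seam, 11 mm above the case top.
- latch_pivot (a point): Lever's pivot on the back half, axis along y: 10 mm behind the seam, 20 mm above the case top.
- lever (a joint): Lever angle, rad: 0 flat over the back half, pointing to the case's +x (closed, hard stop); 1.57 upright; up to 2.05 leaning to -x, towards the keeper (open, hard stop). Starts 1.9 to 2.05; light friction holds it. With the claw hooked it draws the claw's spring: a push of up to about 6 N, 40 mm from the pivot, most near 0.9; dead centre near 0.36, beyond which it snaps down by itself.
- lever_tip (a point): End of the lever: its red finger plate is 32 mm wide (y), 3.5 mm thick and reaches from 26 to 56 mm from the pivot; its outer face (which looks to -x when the lever stands and up when it is flat) lies 10 mm beside the line through the pivot. This point is on that outer face at the free end.
- claw (a joint): Angle of the claw to the lever, rad. Claw tilt = lever minus this value: 0 points level to -x, positive nose down. Starts nose up, tilt -0.6 to -0.15; over the keeper it is about +0.45. Its pivot is on the lever, 18 mm from the lever's pivot, and stiff enough to hold any tilt: if the lever swings back while there is still slack between lip and bar, the claw turns up with it and comes off.
- claw_nose (a point): Middle of the top of the claw's yellow nose plate (26 mm wide, 28 long, 3 thick), 62 mm from the claw's pivot. A yellow tab stands 10 mm up at its outer end, 74 to 76 mm from the pivot. Press nose or tab from above until the plate rests on the bar with the lip outside it: the nose is then about 58 mm from the seam and 15 mm above the case top, the tab's top 75 mm and 18 mm.
- claw_lip (a point): Lower inner edge of the claw's lip, 70 mm from the claw's pivot, 8 mm below the nose plate; it catches the outer (-x) side of the bar. Over the bar it first has 4 to 8 mm of slack: push the tab towards the seam, rising about 1 in 2 (pushed level it jams), a few N, until it stops hard; the lever follows back to about 1.5, and the lip then bears on the bar.
- claw_pull (a joint): How far the claw's spring is drawn out, m (6 N per mm): 0 slack, about 0.007 when the latch is closed over the keeper.
- tin: Small round tin, 44 mm across, 36 mm tall, standing on the back half of the case top, towards its +y end. Origin at its underside.
- tape: Yellow tape measure, 62 x 34 x 60 mm, on the bench. Origin at its underside.
- lifter: Red-handled double suction-cup glass lifter, 260 x 110 x 82 mm, on the bench. Origin at its underside.
- cutter: Green-handled glass cutter, 170 mm long, lying on the bench.
- putty_knife: Putty knife with a wooden handle, 210 mm long, lying on the bench.
- glass_pane: Greenish glass offcut, 120 x 200 x 6 mm, lying on the bench. Origin at its underside.
- pot: Cream pot, 84 mm across, 85 mm tall, on the bench. Origin at its underside.

How it is judged (in metres and radians):
On the way:
1. with the lever still raised, the claw's lip hangs over the outer side of the keeper bar, below the bar's middle (value of joint lever above 1 rad and x of claw_lip in the frame of keeper between -0.02 and -0.0025 m and z of claw_lip in the frame of keeper between -0.02 and -0.001 m), for 0.1 s.
At the end, for the whole second after the job is handed in: The front half is shut (within 0.012 rad, 2 mm at the top), the lever lies down past centre (within 0.08 rad of flat), and the claw holds the keeper bar: its lip hangs below the bar's middle and its spring is drawn out by more than 5 mm (value of joint front below 0.012 rad and value of joint lever below 0.08 rad and value of joint claw_pull above 0.005 m and z of claw_lip in the frame of keeper below 0 m); the robot touches nothing.
It fails at once if the case or its latch is forced: more than 40 N between the robot and them (contact force between any of the arm, the fingers and case above 40 N).
It fails at once if another thing on the bench or on the case is moved by more than 20 mm or tipped (distance of any of tin, tape, lifter, cutter, putty_knife, glass_pane, pot from where it was at the start of the episode above 0.02 m or angle between any of tin, pot's own z axis and vertical above 0.4 rad).
It also fails if it takes over 67 s, if anything falls off the work surface, if the arm or the gripper's body presses on something with over 40 N, if the wrist force passes 120 N, or if a joint passes its speed limit or range.

## Working session

There is one attempt and no reset: what is moved stays moved. The work goes in short steps, Python scripts to look and compute and a shell command to move; the robot and the scene stay as the last step left them, time stands still between calls to the robot, and variables do not carry over. Pictures are saved under pics/ and viewed, about 8 in all and at most 12, crops included, and the job is handed in when it is done.

```bash
ls; mkdir -p pics; cat > h.py <<'E'
import numpy as np, cv2, json
from station import monitor, viewer, order, ctrl
def snap(n):
    P=viewer.camera_params(n); p,d=viewer.snapshot(n); return p,d,P
def K(P):
    f=200/np.tan(np.radians(P['vertical_fov'])/2); return np.array([[f,0,P['cx']],[0,f,P['cy']],[0,0,1.]])
def world(P,d,uv):
    uv=np.array(uv,float).reshape(-1,1,2)
    n=cv2.undistortPoints(uv,K(P),np.array(P['dist_coeffs'],float)).reshape(-1,2)
    z=np.array([d[int(round(v)),int(round(u))] for u,v in uv.reshape(-1,2)])
    c=np.c_[n*z[:,None],z,np.ones(len(z))]
    return (np.linalg.inv(np.array(P['view']))@c.T).T[:,:3]
E
python3 - <<'E'
from h import *
for n in("scene","top"):
    p,d,P=snap(n); cv2.imwrite(f'pics/{n}0.png',p); np.savez(f'pics/{n}0.npz',p=p,d=d,**{k:np.array(v) for k,v in P.items()})
    print(n,P)
s=monitor.observe();print(s['time'],s['tool_pos'],s['eef_rot'],s['force'],s['opening'])
E
```

```text
pics
scene {'vertical_fov': 52.83930638138801, 'cx': 317.6715405016114, 'cy': 199.69271206451657, 'dist_coeffs': array([-0.06537034,  0.        ,  0.        ,  0.        ,  0.        ]), 'view': array([[-7.68845822e-01,  6.39355931e-01,  1.00048017e-02,
         3.79533173e+02],
       [ 4.82843517e-01,  5.90750225e-01, -6.46433531e-01,
        -1.41569236e+02],
       [-4.19211451e-01, -4.92176966e-01, -7.62904708e-01,
         1.46676049e+03],
       [ 0.00000000e+00,  0.00000000e+00,  0.00000000e+00,
         1.00000000e+00]])}
top {'vertical_fov': 48.07128333880925, 'cx': 321.52484546397284, 'cy': 197.97475594242826, 'dist_coeffs': array([-0.05460894,  0.        ,  0.        ,  0.        ,  0.        ]), 'view': array([[-5.15081037e-03, -9.99880247e-01,  1.45931537e-02,
        -6.32035134e+00],
       [-9.98441933e-01,  4.33145407e-03, -5.56322310e-02,
         4.83828578e+02],
       [ 5.55623594e-02, -1.48569676e-02, -9.98344677e-01,
         1.48302314e+03],
       [ 0.00000000e+00,  0.00000000e+00,  0.00000000e+00,
         1.00000000e+00]])}
0.1 [ 232.8949761  -470.22429758  202.60256543] [[ 4.43737191e-01 -2.78637401e-04  8.96156921e-01]
 [-8.96156254e-01  1.12153135e-03  4.43737209e-01]
 [-1.12870987e-03 -9.99999332e-01  2.47962523e-04]] [-0.0295991   0.26865337 -0.15111827] 1.0030171721214975
```

View pics/scene0.png

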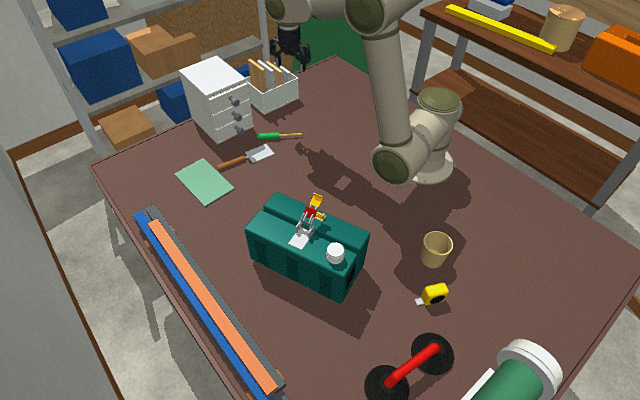

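View pics/top0.png

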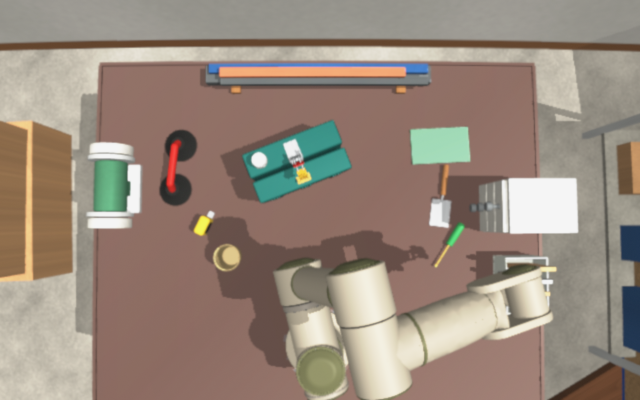

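The scene picture shows the case with the claw raised near (315,205). In the top view the case is centred near (297,162) and turned about 20°, with the tin at (259,159) and the yellow nose at (303,175). Next I'll fit the case frame from the top-view depth.

```bash
python3 - <<'E'
from h import *
for n,box in(("top",(230,360,115,210)),("scene",(235,380,180,305))):
    q=np.load(f'pics/{n}0.npz'); P={k:q[k] for k in('vertical_fov','cx','cy','dist_coeffs','view')}
    P['vertical_fov']=float(P['vertical_fov'])
    u,v=np.meshgrid(np.arange(box[0],box[1]),np.arange(box[2],box[3])); uv=np.c_[u.ravel(),v.ravel()]
    w=world(P,q['d'],uv); c=q['p'][uv[:,1],uv[:,0]].astype(int)
    teal=(c[:,1]>c[:,2]*2)&(c[:,0]>c[:,2]*1.5)
    t=teal&(w[:,2]>150)&(w[:,2]<178)
    r=cv2.minAreaRect(w[t][:,:2].astype(np.float32)); print(n,t.sum(),r,np.median(w[t][:,2]))
    B=cv2.boxPoints(r); print(B)
    # seam/frame
    e=[B[1]-B[0],B[2]-B[1]]; L=max(e,key=np.linalg.norm); L=L/np.linalg.norm(L); L=L*np.sign(L[1]); X=np.array([L[1],-L[0]])
    print('yaw',np.degrees(np.arctan2(X[1],X[0])))
    o=np.array(r[0]); 
    def show(name,m):
        a=w[m]; l=np.c_[(a[:,:2]-o)@X,(a[:,:2]-o)@L,a[:,2]]
        print(name,m.sum(),'med',np.median(l,0).round(1),'lo',l.min(0).round(1),'hi',l.max(0).round(1)); return l
    yel=(c[:,2]>150)&(c[:,1]>100)&(c[:,0]<80)&(w[:,2]>150); red=(c[:,2]>120)&(c[:,1]<50)&(c[:,0]<60)&(w[:,2]>150)
    show('yel',yel); show('red',red); show('tin',(c.min(1)>170)&(w[:,2]>190)); show('grey',(c.min(1)>90)&(w[:,2]<190)&(w[:,2]>160))
    l=np.c_[(w[:,:2]-o)@X,(w[:,:2]-o)@L,w[:,2]]
    print([(k,round(float(np.median(l[(abs(l[:,0]-k)<3)&teal&(abs(l[:,1])>60)][:,2])),1)) for k in range(-85,90,6) if ((abs(l[:,0]-k)<3)&teal&(abs(l[:,1])>60)).sum()>3])
E
```

```text
top 3681 ((588.2051391601562, 68.41471862792969), (155.72828674316406, 294.6552734375), 21.200416564941406) 162.16446805691407
[[462.3325   177.61328 ]
 [568.88904  -97.10007 ]
 [714.07776  -40.783844]
 [607.52124  233.9295  ]]
yaw 21.200409
yel 57 med [-5.42e+01  1.00e-01  2.35e+02] lo [-62.1 -10.2 173.6] hi [-38.6  11.3 249.8]
red 4 med [-15.5   0.5 222.4] lo [-18.7  -1.9 217.7] hi [-13.2   3.  228.4]
tin 190 med [ 35.2 100.3 199.7] lo [-194.7  -19.2  190.6] hi [  59.5  123.4 1507.6]
grey 457 med [ 29.6   4.1 165.2] lo [-70.1 -24.3 160. ] hi [ 71.3 130.  189.8]
[(-79, 154.3), (-73, 158.4), (-67, 159.0), (-61, 159.4), (-55, 159.8), (-49, 160.9), (-43, 161.0), (-37, 161.3), (-31, 162.0), (-25, 162.2), (-19, 162.5), (-13, 162.6), (-7, 158.1), (-1, 143.2), (5, 158.2), (11, 163.3), (17, 163.9), (23, 163.6), (29, 163.4), (35, 163.3), (41, 165.0), (47, 163.4), (53, 163.5), (59, 163.6), (65, 163.6), (71, 163.9), (77, 162.3)]
scene 4439 ((592.4248657226562, 70.70562744140625), (158.8997802734375, 298.15753173828125), 21.489362716674805) 162.88700987381628
[[463.88608  180.31653 ]
 [573.1097   -97.114784]
 [720.9636   -38.905273]
 [611.74005  238.52603 ]]
yaw 21.489363
yel 141 med [-54.4   1.4 231.3] lo [-66.4 -15.2 160.3] hi [-37.5  19.4 251.1]
red 85 med [-19.8  -0.8 222. ] lo [-26.2 -16.4 204.5] hi [-11.2  14.6 231.5]
tin 228 med [ 35.6  98.8 200.5] lo [-41.4 -21.6 190.5] hi [ 536.3  317.8 1023.7]
grey 428 med [ 38.1   4.6 167.3] lo [-70.8 -32.9 160.3] hi [ 61.8 124.2 189.9]
[(-79, 159.1), (-73, 159.9), (-67, 160.0), (-61, 160.7), (-55, 160.7), (-49, 161.2), (-43, 161.5), (-37, 162.4), (-31, 162.5), (-25, 163.1), (-19, 162.6), (-13, 153.4), (-7, 59.2), (-1, 162.6), (5, 164.0), (11, 164.2), (17, 164.5), (23, 164.2), (29, 164.0), (35, 164.0), (41, 164.1), (47, 164.2), (53, 164.2), (59, 164.2), (65, 164.0), (71, 163.6), (77, 109.2), (83, 86.0)]
```

```bash
python3 -m crank '[{"dx":-15,"dy":-40,"dz":25,"hand":0},{"dx":-40,"dy":-60,"dz":70,"hand":0},{"dx":-70,"dy":-60,"dz":120,"hand":0},{"dx":-100,"dy":-60,"dz":172,"hand":0},{"dx":-128,"dy":-60,"dz":219,"hand":0}]' 20
python3 -m crank '[{"dx":-26,"dz":44,"turn":0.02,"hand":0},{"dx":-52,"dz":88,"turn":0.04,"hand":0},{"dx":-78,"dz":132,"turn":0.06,"hand":0},{"dx":-104,"dz":176,"turn":0.087,"hand":0},{"dx":-127,"dz":219,"turn":0.087,"hand":0}]'
python3 - <<'E'
from h import *
p,d,P=snap('wrist'); s=monitor.observe(); print(s['time'],s['tool_pos'],s['eef_rot'],s['force'])
cv2.imwrite('pics/w1.png',p)
v=np.array(P['view']); print(v, P['vertical_fov'])
E
```

```text
0.15 [ 232.90713382 -470.27951465  202.69331602] [[ 4.43769610e-01 -2.35510317e-04  8.96140880e-01]
 [-8.96140457e-01  8.90004393e-04  4.43769635e-01]
 [-9.02081647e-04 -9.99999576e-01  1.83906579e-04]] [ 0.46066354 -0.82756809 -0.5785422 ]
[[ 4.43281882e-01 -8.96381258e-01 -1.34629385e-03 -5.26020164e+02]
 [-8.61994920e-01 -4.26688068e-01  2.73682389e-01 -3.44402091e+01]
 [-2.45898212e-01 -1.20157946e-01 -9.61819181e-01  3.78918606e+02]
 [ 0.00000000e+00  0.00000000e+00  0.00000000e+00  1.00000000e+00]] 63.44486650400917$[0]: bad value
$[0]: bad value
```

View pics/w1.png

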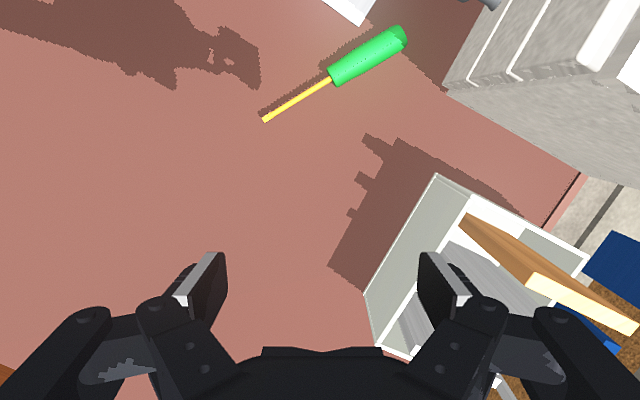

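The wrist view shows the start area, so the arm hasn't moved: both calls were refused because the rows lacked some keys. I'll resend them with all five.

```bash
python3 -m crank '[{"dx":-15,"dy":-40,"dz":25,"turn":0,"hand":0},{"dx":-40,"dy":-60,"dz":70,"turn":0,"hand":0},{"dx":-70,"dy":-60,"dz":120,"turn":0,"hand":0},{"dx":-100,"dy":-60,"dz":172,"turn":0,"hand":0},{"dx":-128,"dy":-60,"dz":219,"turn":0,"hand":0}]' 20
python3 -m crank '[{"dx":-26,"dy":0,"dz":44,"turn":0.02,"hand":0},{"dx":-52,"dy":0,"dz":88,"turn":0.04,"hand":0},{"dx":-78,"dy":0,"dz":132,"turn":0.06,"hand":0},{"dx":-104,"dy":0,"dz":176,"turn":0.087,"hand":0},{"dx":-127,"dy":0,"dz":219,"turn":0.087,"hand":0}]'
python3 - <<'E'
from h import *
p,d,P=snap('wrist'); s=monitor.observe(); print(s['time'],s['tool_pos'],s['eef_rot'],s['force'])
cv2.imwrite('pics/w2.png',p); np.savez('pics/w2.npz',p=p,d=d,**{k:np.array(v) for k,v in P.items()})
E
```

```text
time: 0.78
tool_pos: [373.1, -256.7, 263.1]
eef_rot: [[0.444, 0.0, 0.896], [-0.896, 0.0, 0.444], [-0.0, -1.0, 0.0]]
force: [0.5, -0.9, -0.6]
opening: 0.001
time: 1.4
tool_pos: [513.0, -45.9, 263.0]
eef_rot: [[0.364, -0.0, 0.931], [-0.931, 0.0, 0.364], [-0.0, -1.0, -0.0]]
force: [1.0, -0.4, -0.5]
opening: 0.001
1.45 [514.88868436 -42.0575899  262.65283167] [[ 3.67238079e-01  6.09875723e-04  9.30126777e-01]
 [-9.30125204e-01  2.19331698e-03  3.67236019e-01]
 [-1.81609453e-03 -9.99997409e-01  1.37273030e-03]] [ 0.30558478  3.6080489  -0.89180967]
```

View pics/w2.png

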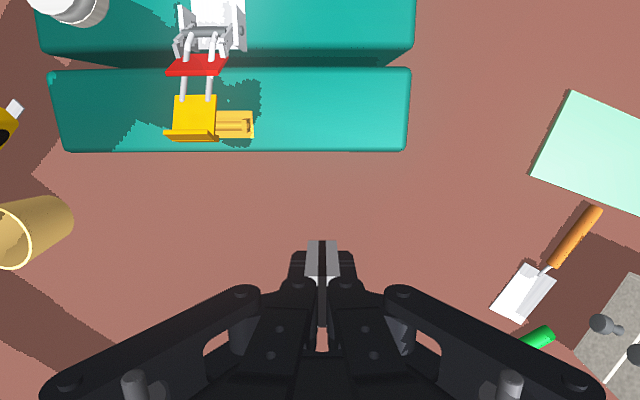

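The wrist view shows the front face edge along row 152, the tab at (190,135), the nose at (195,115), the lever plate at (197,65) and the keeper at (235,125), with the jaws shut at (322,255). I'll refine the geometry from this depth image.

```bash
python3 - <<'E'
from h import *
q=np.load('pics/w2.npz'); P={k:q[k] for k in('vertical_fov','cx','cy','dist_coeffs','view')}; P['vertical_fov']=float(P['vertical_fov'])
u,v=np.meshgrid(np.arange(0,640),np.arange(0,400)); uv=np.c_[u.ravel(),v.ravel()]
w=world(P,q['d'],uv); c=q['p'].reshape(-1,3).astype(int)
a=np.radians(21.35);X=np.array([np.cos(a),np.sin(a)]);L=np.array([-X[1],X[0]]);C=np.array([589,69.])
l=np.c_[(w[:,:2]-C)@X,(w[:,:2]-C)@L,w[:,2]]
U,V=uv.T
teal=(c[:,1]>c[:,2]*2)&(c[:,0]>c[:,2]*1.5)&(V<160)
def rng(n,m):
    b=l[m]; print(n,m.sum(),'p2',np.percentile(b,2,0).round(1),'med',np.median(b,0).round(1),'p98',np.percentile(b,98,0).round(1))
top=teal&(l[:,2]>150)
# front edge line fit
pts=[]
for y in range(-140,140,10):
    m=top&(abs(l[:,1]-y)<4)&(l[:,2]>156)
    if m.sum()>5: pts.append((y,l[m][:,0].min()))
print('edge',np.round(pts,1)[::3]); 
rng('top y extent',top&(l[:,0]<-20))
yel=(c[:,2]>200)&(c[:,1]>130)&(c[:,0]<60)&(V<145)
rng('claw',yel&(U<217)); rng('tab',yel&(U<217)&(V>129)); rng('plate',yel&(U<214)&(V<127)&(V>98))
rng('keeper',(c[:,2]>180)&(U>218)&(U<256)&(V>108)&(V<140)&(c[:,0]<130)); 
for uv0 in [(235,113),(235,118),(235,123),(235,128),(235,133),(166,136),(213,138),(190,131),(190,138),(195,98),(195,125),(197,58),(197,73),(222,56)]:
    i=uv0[1]*640+uv0[0]; print(uv0,l[i].round(1),c[i])
rng('red',(c[:,2]>150)&(c[:,1]<60)&(V<80)&(U>160)&(U<235))
for uv0 in [(310,243),(335,243),(322,243),(312,270),(332,270),(295,255),(350,255)]:
    i=uv0[1]*640+uv0[0]; print('fing',uv0,(l[i]-np.r_[(np.array([514.9,-42])-C)@X,(np.array([514.9,-42])-C)@L,262.6]).round(1))
for t in([513,-45.9],):print('tcp',((np.array(t)-C)@X).round(1),((np.array(t)-C)@L).round(1))
E
```

```text
edge [[-140.   -76.6]
 [-110.   -76.5]
 [ -80.   -76.5]
 [ -50.   -76.5]
 [ -20.   -76.5]
 [  10.   -76.4]
 [  40.   -76.2]
 [  70.   -76.9]
 [ 100.   -76.6]
 [ 130.   -76.2]]
top y extent 20672 p2 [ -75.7 -146.2  158.3] med [-46.1 -33.4 161.9] p98 [-21.1 138.  164.5]
claw 1637 p2 [-60.2 -15.6 227.4] med [-46.4  -3.3 233.1] p98 [-34.4   9.2 249.1]
tab 265 p2 [-60.3 -15.8 236.8] med [-54.9  -3.6 247.8] p98 [-53.6   9.  249.6]
plate 1098 p2 [-52.1 -14.9 228.2] med [-44.6  -2.9 232.2] p98 [-36.4   9.3 236.4]
keeper 879 p2 [-65.1 -23.4 160.9] med [-53.9 -10.7 163.3] p98 [-44.1   3.  176.9]
(235, 113) [-45.7 -10.6 164. ] [ 87 212 248]
(235, 118) [-49.7 -10.  162.6] [ 83 205 245]
(235, 123) [-53.1 -12.9 175. ] [ 81 200 243]
(235, 128) [-57.  -12.8 175.5] [ 73 181 233]
(235, 133) [-61.8  -8.9 161.9] [ 85 209 247]
(166, 136) [-57.2   9.6 245. ] [ 86 146 140]
(213, 138) [-59.  -16.3 240.1] [ 33 100 136]
(190, 131) [-54.3  -6.1 247.9] [ 16 210 249]
(190, 138) [-58.8  -2.9 241.1] [ 28 124 174]
(195, 98) [-35.7  -3.3 228.4] [ 21 212 249]
(195, 125) [-51.6  -4.5 235.4] [ 17 214 250]
(197, 58) [-10.7  -1.4 213.7] [ 58  63 217]
(197, 73) [-21.6  -7.  231.2] [ 49  57 228]
(222, 56) [ -9.8 -17.6 214. ] [255 255 253]
red 600 p2 [-22.6 -18.8 207.8] med [-18.3   0.7 227.8] p98 [ -7.6  11.8 231.8]
fing (310, 243) [ 8.1  0.9 34.8]
fing (335, 243) [  8.4 -10.4  35.3]
fing (322, 243) [ 8.5 -4.5 35.7]
fing (312, 270) [ 8.7 -0.8 61.3]
fing (332, 270) [ 9.1 -8.3 62.1]
fing (295, 255) [ 4.4  7.5 39.5]
fing (350, 255) [  4.5 -17.   39.8]
tcp -112.6 -79.3
```

```bash
python3 -m crank '[{"dx":0,"dy":45,"dz":0,"turn":0,"hand":0},{"dx":0,"dy":90,"dz":0,"turn":0,"hand":0},{"dx":0,"dy":123,"dz":5,"turn":0,"hand":0},{"dx":0,"dy":123,"dz":15,"turn":0,"hand":0},{"dx":0,"dy":123,"dz":18,"turn":0,"hand":0}]'
python3 -m crank '[{"dx":0,"dy":0,"dz":1,"turn":0,"hand":0},{"dx":0,"dy":0,"dz":2,"turn":0,"hand":0},{"dx":0,"dy":0,"dz":3,"turn":0,"hand":0},{"dx":0,"dy":0,"dz":4,"turn":0,"hand":0},{"dx":0,"dy":0,"dz":5,"turn":0,"hand":0}]'
python3 -m crank '[{"dx":0,"dy":0,"dz":1,"turn":0,"hand":0},{"dx":0,"dy":0,"dz":2,"turn":0,"hand":0},{"dx":0,"dy":0,"dz":3,"turn":0,"hand":0},{"dx":0,"dy":0,"dz":4,"turn":0,"hand":0},{"dx":0,"dy":0,"dz":4,"turn":0,"hand":0}]'
```

```text
time: 2.08
tool_pos: [530.3, -41.0, 141.5]
eef_rot: [[0.365, 0.002, 0.931], [-0.931, -0.001, 0.365], [0.001, -1.0, 0.002]]
force: [-0.7, -0.4, 0.4]
opening: 0.004
time: 2.7
tool_pos: [533.8, -39.2, 140.1]
eef_rot: [[0.364, 0.0, 0.931], [-0.931, 0.0, 0.364], [-0.0, -1.0, 0.0]]
force: [-0.5, -0.6, 0.3]
opening: -0.003
time: 3.32
tool_pos: [537.5, -37.7, 140.1]
eef_rot: [[0.364, -0.0, 0.931], [-0.931, 0.0, 0.364], [-0.0, -1.0, -0.0]]
force: [0.8, -0.2, 0.1]
opening: 0.002
```

```bash
for i in 1 2 3; do python3 -m crank '[{"dx":0,"dy":0,"dz":1,"turn":0,"hand":0},{"dx":0,"dy":0,"dz":2,"turn":0,"hand":0},{"dx":0,"dy":0,"dz":3,"turn":0,"hand":0}]' | grep -E "pos|force"; done
```

```text
tool_pos: [540.3, -36.6, 140.1]
force: [-0.2, -0.7, -0.1]
tool_pos: [543.1, -35.6, 140.1]
force: [-0.0, -0.4, 0.1]
tool_pos: [545.9, -34.5, 140.1]
force: [-1.2, 0.3, -0.1]
```

```bash
for i in 1 2; do python3 -m crank '[{"dx":0,"dy":0,"dz":1,"turn":0,"hand":0},{"dx":0,"dy":0,"dz":2,"turn":0,"hand":0}]' | grep -E "pos|force"; done
python3 - <<'E'
from h import *
p,d,P=snap('wrist');cv2.imwrite('pics/w3.png',p); print(monitor.observe()['force'])
E
```

```text
tool_pos: [547.8, -33.7, 140.1]
force: [0.5, 0.6, 0.7]
tool_pos: [549.6, -33.0, 140.1]
force: [-0.4, -0.4, -0.4]
[-0.1915504  -0.80363444 -0.81733495]
```

View pics/w3.png

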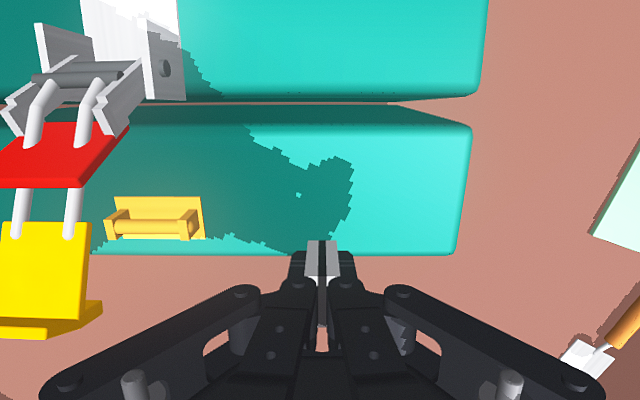

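The fingers are right at the front face (edge row 255, tips at row 240), the seam is still ajar and there's no contact yet. Continuing slowly.

```bash
for i in 1 2 3; do python3 -m crank '[{"dx":0,"dy":0,"dz":1,"turn":0,"hand":0},{"dx":0,"dy":0,"dz":2,"turn":0,"hand":0}]' | grep -E "pos|force"; done
```

```text
tool_pos: [551.5, -32.3, 140.1]
force: [-0.8, -0.1, -0.2]
tool_pos: [553.4, -31.5, 140.1]
force: [0.3, 1.0, 0.6]
tool_pos: [555.2, -30.8, 140.1]
force: [-0.6, 0.0, 0.2]
```

```bash
python3 - <<'E'
from h import *
a=np.radians(21.35);X=np.array([np.cos(a),np.sin(a)]);L=np.array([-X[1],X[0]]);C=np.array([589,69.])
ims=[]
for n in('scene','wrist','top'):
    p,d,P=snap(n); u,v=np.meshgrid(np.arange(640),np.arange(400)); uv=np.c_[u.ravel(),v.ravel()]
    w=world(P,d,uv); l=np.c_[(w[:,:2]-C)@X,(w[:,:2]-C)@L,w[:,2]]; c=p.reshape(-1,3).astype(int)
    teal=(c[:,1]>c[:,2]*2)&(c[:,0]>c[:,2]*1.5)&(l[:,2]>155)&(l[:,2]<175)&(abs(l[:,0])<110)
    for y in(-120,-100,-60,50):
        m=teal&(abs(l[:,1]-y)<6); x=np.sort(l[m][:,0])
        if len(x)<10: continue
        g=np.diff(x); k=np.argsort(g)[-1]; print(n,y,'front',x[0].round(1),'gap',x[k].round(1),x[k+1].round(1),'back',x[-1].round(1),len(x))
    if n=='wrist': cv2.imwrite('pics/w4.png',p)
s=monitor.observe();print(s['tool_pos'],s['force'],s['time'])
E
```

```text
scene -120 front -75.6 gap -9.7 3.3 back 82.0 192
scene -100 front -71.9 gap -9.0 4.2 back 82.8 194
scene -60 front -74.5 gap -7.7 2.6 back 81.1 199
scene 50 front -73.5 gap -8.5 2.6 back 81.7 214
wrist -120 front -76.3 gap -9.2 2.5 back 46.0 6348
wrist -100 front -76.2 gap -9.1 2.4 back 45.9 6289
wrist -60 front -76.2 gap -9.0 2.9 back 45.8 6364
wrist 50 front -62.0 gap -45.0 -10.1 back 49.7 3158
top -120 front 16.7 gap 19.8 22.2 back 75.5 74
top -100 front 31.6 gap 38.3 40.9 back 73.7 49
top -60 front 41.1 gap 47.8 50.0 back 75.4 43
top 50 front -77.1 gap -10.5 1.1 back 75.4 181
[555.18222723 -30.81711968 140.08087406] [ 0.22056908  0.76898965 -0.17223896] 5.9
```

View pics/w4.png

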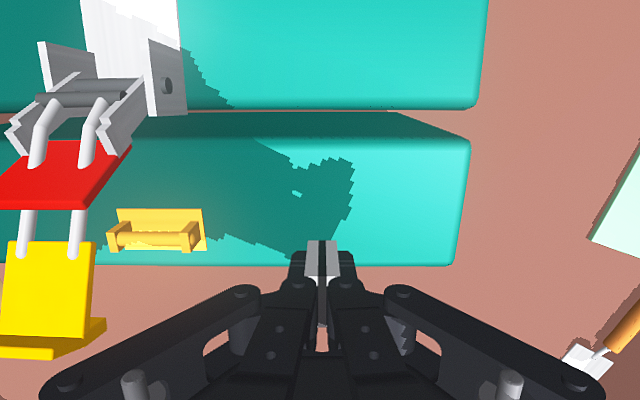

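```bash
python3 - <<'E'
from h import *
p,d,P=snap('wrist'); s=monitor.observe(); t=np.array(s['tool_pos']); R=np.array(s['eef_rot'])
V=np.array(P['view'])
for off in([0,0,0],[0,0,11],[0,0,-11],[0,-19,0],[0,-35,0],[0,-35,11],[0,-19,11],[0,-54,11]):
    w=t+R@np.array(off,float)
    r=cv2.Rodrigues(V[:3,:3])[0]; uv=cv2.projectPoints(w.reshape(1,3),r,V[:3,3],K(P),np.array(P['dist_coeffs']))[0].ravel(); print(off,uv.round(0),(V@np.r_[w,1])[2].round(0))
for v in range(225,345,8): print(v,[int(d[v,u]) for u in(300,312,318,326,332,345)])
E
```

```text
[0, 0, 0] [319. 237.] 183.0
[0, 0, 11] [319. 219.] 180.0
[0, 0, -11] [319. 255.] 186.0
[0, -19, 0] [319. 252.] 165.0
[0, -35, 0] [319. 266.] 150.0
[0, -35, 11] [319. 244.] 147.0
[0, -19, 11] [319. 231.] 162.0
[0, -54, 11] [318. 264.] 128.0
225 [158, 158, 157, 158, 158, 158]
233 [158, 159, 160, 160, 160, 161]
241 [162, 149, 149, 148, 149, 162]
249 [162, 139, 140, 140, 140, 162]
257 [141, 132, 130, 133, 132, 142]
265 [133, 125, 124, 126, 125, 134]
273 [125, 119, 118, 118, 120, 128]
281 [108, 111, 117, 116, 110, 108]
289 [105, 106, 117, 116, 106, 107]
297 [0, 102, 119, 114, 101, 102]
305 [98, 99, 119, 115, 98, 98]
313 [87, 100, 122, 114, 97, 86]
321 [82, 109, 121, 114, 108, 82]
329 [80, 108, 363, 115, 110, 79]
337 [76, 110, 368, 368, 109, 77]
```

```bash
python3 - <<'E'
from h import *
p,d,P=snap('scene'); s=monitor.observe(); t=np.array(s['tool_pos']); R=np.array(s['eef_rot'])
V=np.array(P['view']);r=cv2.Rodrigues(V[:3,:3])[0]
pr=lambda off:cv2.projectPoints((t+R@np.array(off,float)).reshape(1,3),r,V[:3,3],K(P),np.array(P['dist_coeffs']))[0].ravel()
c0=pr([0,-30,0]); print(c0)
x0,y0=int(c0[0])-60,int(c0[1])-55
im=cv2.resize(p[y0:y0+100,x0:x0+120],None,fx=6,fy=6,interpolation=cv2.INTER_CUBIC)
for k,off in enumerate(([0,0,0],[0,-35,0],[0,-73,0])):
    q=(pr(off)-[x0,y0])*6; cv2.circle(im,tuple(int(a) for a in q),5,[(0,0,255),(0,255,255),(255,0,255)][k],2)
cv2.imwrite('pics/s5.png',im)
u,v=np.meshgrid(np.arange(640),np.arange(400)); uv=np.c_[u.ravel(),v.ravel()]; w=world(P,d,uv); o=(w-t)@R
m=(abs(o[:,0])<40)&(abs(o[:,2])<25)&(o[:,1]>-90)&(o[:,1]<10)&(p.reshape(-1,3).max(1)<110)&(d.ravel()>0)
for y in range(-90,10,8):
    k=m&(o[:,1]>=y)&(o[:,1]<y+8)
    if k.sum(): print(y,k.sum(),np.percentile(o[k],[5,95],axis=0).round(0)[:,[0,2]].tolist())
E
```

```text
[294.19144477 199.07832115]
-90 50 [[-35.0, -7.0], [35.0, 13.0]]
-82 57 [[-28.0, -3.0], [30.0, 14.0]]
-74 17 [[-15.0, 6.0], [16.0, 13.0]]
-66 12 [[-13.0, 6.0], [7.0, 12.0]]
-58 17 [[-13.0, 3.0], [6.0, 12.0]]
-50 20 [[-15.0, -4.0], [7.0, 11.0]]
-42 13 [[-13.0, -2.0], [12.0, 11.0]]
-34 4 [[-7.0, 6.0], [0.0, 10.0]]
-26 111 [[-36.0, -4.0], [8.0, 24.0]]
-18 11 [[-35.0, -11.0], [25.0, 13.0]]
```

View pics/s5.png

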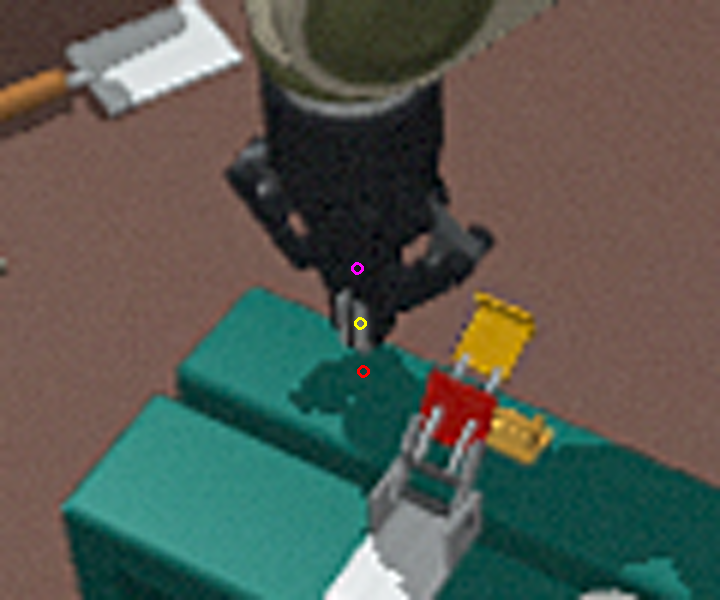

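The picture settles it: the real fingertips end about 31 mm short of the reported TCP. The yellow mark (−35) is on the finger and the red TCP mark is beyond it. The tips are hovering just over the case top, which is why I felt no contact. I'll back off, go 31 mm lower and push.

```bash
python3 -m crank '[{"dx":0,"dy":0,"dz":-15,"turn":0,"hand":0},{"dx":0,"dy":0,"dz":-29,"turn":0,"hand":0},{"dx":0,"dy":0,"dz":-29,"turn":0,"hand":0},{"dx":0,"dy":15,"dz":-29,"turn":0,"hand":0},{"dx":0,"dy":31,"dz":-29,"turn":0,"hand":0}]' | grep -E "pos|force"
python3 -m crank '[{"dx":0,"dy":0,"dz":0,"turn":0,"hand":0},{"dx":0,"dy":0,"dz":1.5,"turn":0,"hand":0},{"dx":0,"dy":0,"dz":3,"turn":0,"hand":0},{"dx":0,"dy":0,"dz":5,"turn":0,"hand":0}]' | grep -E "pos|force"
for i in 1 2 3; do python3 -m crank '[{"dx":0,"dy":0,"dz":1,"turn":0,"hand":0},{"dx":0,"dy":0,"dz":2,"turn":0,"hand":0}]' | grep -E "pos|force"; done
```

```text
tool_pos: [528.2, -41.2, 107.6]
force: [1.3, -0.6, -0.1]
tool_pos: [533.1, -39.6, 109.4]
force: [-0.1, -0.4, 0.1]
tool_pos: [534.3, -39.0, 109.1]
force: [-6.0, -3.3, 2.9]
tool_pos: [535.7, -38.5, 109.4]
force: [-7.8, -3.0, 5.0]
tool_pos: [537.6, -37.8, 109.4]
force: [-6.8, -2.1, 5.3]
```

```bash
for i in 1 2; do python3 -m crank '[{"dx":0,"dy":0,"dz":1,"turn":0,"hand":0},{"dx":0,"dy":0,"dz":2,"turn":0,"hand":0}]' | grep -E "pos|force"; done;  python3 -m crank '[{"dx":0,"dy":0,"dz":0.5,"turn":0,"hand":0},{"dx":0,"dy":0,"dz":1,"turn":0,"hand":0}]' | grep -E "pos|force"
```

```text
tool_pos: [539.5, -37.1, 109.4]
force: [-6.9, -2.1, 4.7]
tool_pos: [541.4, -36.3, 109.4]
force: [-6.6, -2.5, 5.2]
tool_pos: [542.4, -36.0, 109.4]
force: [-6.3, -2.4, 4.6]
```

```bash
for i in 1 2 3; do python3 -m crank '[{"dx":0,"dy":0,"dz":0.5,"turn":0,"hand":0},{"dx":0,"dy":0,"dz":1,"turn":0,"hand":0}]' | grep -E "pos|force"; done
```

```text
tool_pos: [543.3, -35.6, 109.4]
force: [-6.0, -2.8, 5.4]
tool_pos: [543.4, -35.6, 109.3]
force: [-14.0, -6.8, 8.9]
tool_pos: [543.3, -35.6, 109.4]
force: [-19.6, -8.8, 12.2]
```

Hard stop at TCP x = −80.6 in the case frame, with about 24 N total, and it agrees with face −70 and finger half width 11, so the case is shut. Next I'll retreat, rise and move over the tab.

```bash
python3 -m crank '[{"dx":0,"dy":0,"dz":-12,"turn":0,"hand":0},{"dx":0,"dy":-20,"dz":-25,"turn":0,"hand":0},{"dx":0,"dy":-75,"dz":-25,"turn":0,"hand":0},{"dx":-20,"dy":-130,"dz":-10,"turn":0,"hand":0},{"dx":-60,"dy":-135,"dz":5,"turn":0,"hand":0}]' | grep -E "pos|force"
python3 -m crank '[{"dx":-20,"dy":0,"dz":13,"turn":0,"hand":0},{"dx":-21,"dy":0,"dz":13,"turn":0,"hand":0},{"dx":-21,"dy":0,"dz":13,"turn":0,"hand":0}]' | grep -E "pos|force"
python3 - <<'E'
from h import *
p,d,P=snap('scene'); q,e,Q=snap('wrist'); cv2.imwrite('pics/c6.png',np.hstack([cv2.resize(p[150:290,230:390],(640,560),interpolation=cv2.INTER_CUBIC)[:, 60:460],cv2.resize(q,None,fx=.625,fy=.625)[:, :].copy() if 0 else cv2.resize(q[:, 120:520],(400,400)) if 0 else cv2.copyMakeBorder(q[:,120:520],0,160,0,0,cv2.BORDER_CONSTANT)]))
a=np.radians(21.35);X=np.array([np.cos(a),np.sin(a)]);L=np.array([-X[1],X[0]]);C=np.array([589,69.])
t=np.array(monitor.observe()['tool_pos'])[:2]-C; print(t@X,t@L)
for n,pp,dd,PP in(('s',p,d,P),('w',q,e,Q)):
    u,v=np.meshgrid(np.arange(640),np.arange(400)); uv=np.c_[u.ravel(),v.ravel()]
    w=world(PP,dd,uv); l=np.c_[(w[:,:2]-C)@X,(w[:,:2]-C)@L,w[:,2]]; c=pp.reshape(-1,3).astype(int)
    te=(c[:,1]>c[:,2]*2)&(c[:,0]>c[:,2]*1.5)&(l[:,2]>158)&(l[:,2]<175)&(abs(l[:,0])<100)&(abs(l[:,1])<140)&(abs(l[:,1])>40)
    print(n,'front',np.percentile(l[te][:,0],[.5,99.5]).round(1))
    y=(c[:,2]>150)&(c[:,1]>100)&(c[:,0]<60)&(l[:,2]>190)&(abs(l[:,0])<100)&(abs(l[:,1])<25)
    print('yel',np.percentile(l[y],[3,50,97],axis=0).round(1).tolist())
E
```

```text
tool_pos: [530.2, 23.0, 248.0]
force: [0.5, 0.9, -1.4]
tool_pos: [533.0, 46.9, 243.9]
force: [0.7, 0.8, -0.2]
-60.25760158836701 -0.4725290307121071
s front [-64.4  81.4]
yel [[-57.4, -14.1, 226.8], [-47.8, -0.8, 232.8], [-35.0, 11.1, 248.1]]
w front [-66.   79.5]
yel [[-56.2, -15.0, 227.5], [-47.5, -2.6, 233.5], [-34.0, 9.2, 248.8]]
```

View pics/c6.png

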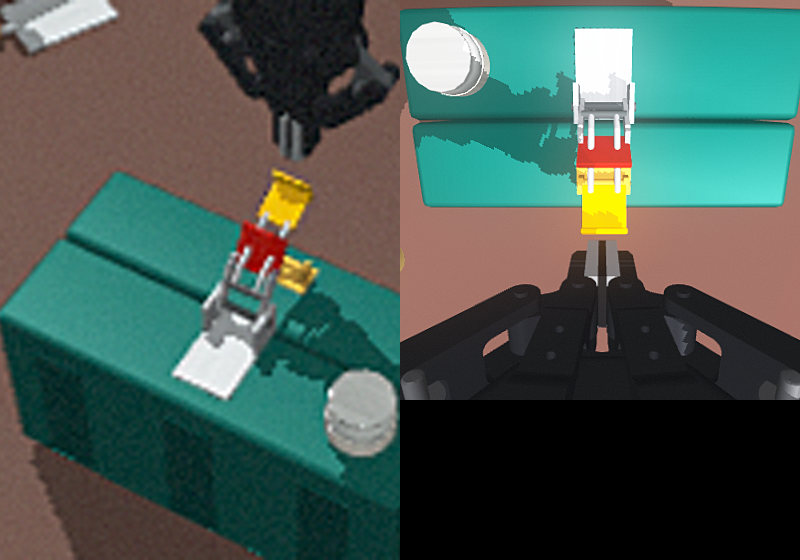

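The seam is now closed, the tin and bar are in place and the claw is still up. The fingers are centred over the claw to within about 2 mm. Lowering onto the tab.

```bash
python3 -m crank '[{"dx":1,"dy":8,"dz":-1,"turn":0,"hand":0},{"dx":1.5,"dy":16,"dz":-1,"turn":0,"hand":0},{"dx":1.5,"dy":19,"dz":-2,"turn":0,"hand":0},{"dx":1.5,"dy":21,"dz":-2,"turn":0,"hand":0}]' | grep -E "pos|force"
for i in 1 2 3; do python3 -m crank '[{"dx":0,"dy":1.5,"dz":0,"turn":0,"hand":0},{"dx":0,"dy":3,"dz":-0.2,"turn":0,"hand":0},{"dx":0,"dy":4.5,"dz":-0.4,"turn":0,"hand":0}]' | grep -E "pos|force"; done
```

```text
tool_pos: [531.7, 45.3, 222.9]
force: [0.2, -0.3, 0.2]
tool_pos: [531.5, 45.2, 218.6]
force: [0.2, -0.3, 0.3]
tool_pos: [531.0, 45.1, 214.0]
force: [-0.7, -0.7, 1.1]
tool_pos: [530.7, 44.9, 209.5]
force: [0.0, -0.2, 0.4]
```

```bash
cat >> h.py <<'E'
a=np.radians(21.35);X=np.array([np.cos(a),np.sin(a)]);L=np.array([-X[1],X[0]]);C=np.array([589,69.])
def yel(n='scene',save=None,low=190):
    p,d,P=snap(n)
    if save: cv2.imwrite(save,cv2.resize(p[160:280,240:370],(780,720),interpolation=cv2.INTER_CUBIC) if n=='scene' else p)
    u,v=np.meshgrid(np.arange(640),np.arange(400)); uv=np.c_[u.ravel(),v.ravel()]
    w=world(P,d,uv); l=np.c_[(w[:,:2]-C)@X,(w[:,:2]-C)@L,w[:,2]]; c=p.reshape(-1,3).astype(int)
    b=(abs(l[:,0])<100)&(abs(l[:,1])<25)
    for nm,m in(('yel',(c[:,2]>150)&(c[:,1]>100)&(c[:,0]<60)&(l[:,2]>low)),('red',(c[:,2]>120)&(c[:,1]<70)&(c[:,0]<70)&(l[:,2]>165))):
        m=m&b
        if m.sum(): print(n,nm,m.sum(),np.percentile(l[m],[3,50,97],axis=0).round(1).tolist())
    t=np.array(monitor.observe()['tool_pos']); print('tcp',((t[:2]-C)@X).round(1),((t[:2]-C)@L).round(1),t[2].round(1))
E
python3 -c "
from h import *
yel(); yel('wrist')"
```

```text
scene yel 82 [[-61.8, -13.4, 218.7], [-50.6, -0.2, 222.7], [-39.5, 10.9, 228.7]]
scene red 96 [[-21.5, -15.0, 208.9], [-16.0, -0.8, 220.8], [-8.6, 13.7, 231.6]]
tcp -63.2 -1.2 209.3
wrist yel 2198 [[-61.3, -15.1, 219.7], [-49.0, -3.0, 222.8], [-37.3, 9.1, 226.8]]
wrist red 2084 [[-21.9, -17.5, 207.3], [-15.5, -2.7, 222.5], [-7.4, 11.7, 231.4]]
tcp -63.2 -1.2 209.4
```

The claw is turning down with the fingers at very low force. Continuing.

```bash
for i in 1 2 3; do python3 -m crank '[{"dx":0,"dy":3,"dz":-0.3,"turn":0,"hand":0},{"dx":0,"dy":6,"dz":-0.6,"turn":0,"hand":0},{"dx":0,"dy":9,"dz":-1,"turn":0,"hand":0},{"dx":0,"dy":12,"dz":-1.5,"turn":0,"hand":0},{"dx":0,"dy":14,"dz":-2,"turn":0,"hand":0}]' | grep -E "pos|force"; done; python3 -c "
from h import *
yel(low=178); yel('wrist',low=178)"
```

```text
tool_pos: [528.7, 44.2, 195.4]
force: [-0.7, -0.1, 0.1]
tool_pos: [526.9, 43.5, 181.4]
force: [-0.5, 0.2, -0.7]
tool_pos: [525.0, 42.7, 167.4]
force: [-0.4, 0.6, -0.4]
scene yel 45 [[-67.8, -13.5, 180.4], [-58.7, 3.8, 187.3], [-42.4, 14.6, 193.2]]
scene red 115 [[-22.4, -15.7, 206.6], [-15.0, -1.0, 219.5], [-7.9, 13.8, 230.8]]
tcp -69.3 -1.1 167.2
wrist yel 2356 [[-66.0, -15.1, 185.1], [-51.7, -2.7, 189.5], [-39.6, 9.5, 193.6]]
wrist red 4339 [[-22.0, -17.5, 206.9], [-15.6, -2.7, 222.5], [-7.2, 11.6, 231.5]]
tcp -69.2 -1.1 167.4
```

```bash
for i in 1 2 3 4 5; do python3 -m crank '[{"dx":0,"dy":1,"dz":0,"turn":0,"hand":0},{"dx":0,"dy":2,"dz":0,"turn":0,"hand":0}]' | grep -E "pos|force"; done; python3 -c "
from h import *
yel(low=172); yel('wrist',low=172)"
```

```text
tool_pos: [525.1, 42.8, 165.6]
force: [-0.1, -0.3, -0.6]
tool_pos: [525.1, 42.7, 163.5]
force: [-0.0, 1.3, -0.2]
tool_pos: [525.1, 42.8, 161.5]
force: [0.0, 0.6, 0.5]
tool_pos: [525.1, 42.8, 159.5]
force: [-0.3, 0.1, -0.2]
tool_pos: [525.1, 42.7, 157.5]
force: [0.1, 0.7, 0.1]
scene yel 42 [[-68.2, -12.0, 173.7], [-60.1, 6.5, 178.7], [-39.6, 15.8, 184.8]]
scene red 112 [[-21.5, -15.1, 206.4], [-15.2, -1.2, 220.4], [-7.6, 13.4, 232.1]]
tcp -69.1 -1.1 157.4
wrist yel 2541 [[-64.7, -15.4, 175.7], [-50.1, -2.8, 181.7], [-37.4, 9.7, 187.7]]
wrist red 5291 [[-22.2, -17.5, 206.9], [-15.6, -2.8, 222.8], [-7.2, 11.6, 231.5]]
tcp -69.2 -1.2 157.5
```

```bash
for i in 1 2 3 4; do python3 -m crank '[{"dx":0,"dy":0.7,"dz":0,"turn":0,"hand":0},{"dx":0,"dy":1.5,"dz":0,"turn":0,"hand":0}]' | grep -E "pos|force"; done
```

```text
tool_pos: [525.1, 42.7, 156.1]
force: [-0.3, -0.4, 1.2]
tool_pos: [525.3, 42.7, 155.1]
force: [-2.6, -0.3, 6.4]
tool_pos: [525.4, 42.7, 154.6]
force: [-4.4, 0.2, 15.1]
tool_pos: [525.6, 42.7, 154.2]
force: [-8.3, 0.0, 24.5]
```

```bash
python3 -m crank '[{"dx":0,"dy":-6,"dz":0,"turn":0,"hand":0},{"dx":0,"dy":-12,"dz":0,"turn":0,"hand":0},{"dx":0,"dy":-12,"dz":-15,"turn":0,"hand":0},{"dx":0,"dy":-12,"dz":-27,"turn":0,"hand":0},{"dx":0,"dy":-6,"dz":-27,"turn":0,"hand":0}]' | grep -E "pos|force"
python3 -m crank '[{"dx":0,"dy":0,"dz":0,"turn":0,"hand":0},{"dx":0,"dy":0,"dz":0,"turn":0,"hand":0}]' | grep -E "pos|force"
python3 -c "
from h import *
yel(low=172); yel('wrist',low=172,save='pics/w7.png')"
```

```text
tool_pos: [499.8, 32.7, 157.7]
force: [-0.1, 0.1, -0.4]
tool_pos: [500.2, 33.0, 157.5]
force: [-0.0, 0.3, -0.2]
scene yel 48 [[-67.2, -11.4, 173.3], [-63.6, 3.3, 179.6], [-41.3, 11.8, 184.9]]
scene red 115 [[-21.9, -15.7, 206.5], [-15.0, -1.0, 220.5], [-8.3, 13.8, 231.5]]
tcp -95.8 -1.2 157.5
wrist yel 3551 [[-67.4, -15.0, 174.6], [-53.4, -2.8, 180.8], [-37.8, 9.2, 186.3]]
wrist red 941 [[-22.8, -18.3, 208.4], [-17.4, 8.2, 226.3], [-8.2, 12.4, 231.4]]
tcp -95.9 -1.2 157.6
```

View pics/w7.png

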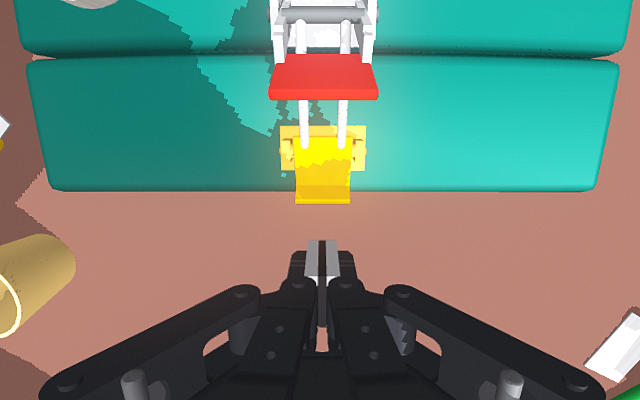

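The claw lies over the bar, with the tab at (323,200) overhanging the front edge and the nose at (323,165). The seam is shut. Next I'll lower outside the tab and draw it in, rising 1 in 2.

```bash
python3 -m crank '[{"dx":0,"dy":8,"dz":0,"turn":0,"hand":0},{"dx":0,"dy":15,"dz":0,"turn":0,"hand":0},{"dx":0,"dy":15,"dz":3,"turn":0,"hand":0},{"dx":0,"dy":15,"dz":5,"turn":0,"hand":0}]' | grep -E "pos|force"
for i in 1 2 3 4; do python3 -m crank '[{"dx":0,"dy":-0.5,"dz":1,"turn":0,"hand":0},{"dx":0,"dy":-1,"dz":2,"turn":0,"hand":0}]' | grep -E "pos|force"; done
```

```text
tool_pos: [504.9, 34.8, 142.7]
force: [0.6, -0.1, -0.3]
tool_pos: [506.6, 35.5, 143.8]
force: [0.3, 0.4, -0.1]
tool_pos: [508.4, 36.2, 144.7]
force: [0.7, 0.3, -0.5]
tool_pos: [510.3, 36.9, 145.6]
force: [-0.2, -0.6, 1.0]
tool_pos: [512.1, 37.7, 146.6]
force: [1.2, 1.0, -0.2]
```

```bash
python3 -m crank '[{"dx":0,"dy":1.5,"dz":0,"turn":0,"hand":0},{"dx":0,"dy":3,"dz":0.5,"turn":0,"hand":0}]' | grep -E "pos|force"; for i in 1 2 3 4; do python3 -m crank '[{"dx":0,"dy":-0.2,"dz":0.5,"turn":0,"hand":0},{"dx":0,"dy":-0.5,"dz":1,"turn":0,"hand":0}]' | grep -E "pos|force"; done
```

```text
tool_pos: [512.5, 37.8, 143.4]
force: [-0.5, 0.2, 0.1]
tool_pos: [513.5, 38.2, 144.1]
force: [-0.4, -0.2, -0.3]
tool_pos: [514.4, 38.6, 144.6]
force: [-0.4, -0.0, -0.4]
tool_pos: [515.0, 38.9, 144.9]
force: [-1.9, -0.4, -0.6]
tool_pos: [516.1, 39.3, 145.6]
force: [-3.0, -1.2, -0.1]
```

```bash
for i in 1 2 3 4; do python3 -m crank '[{"dx":0,"dy":-0.2,"dz":0.5,"turn":0,"hand":0},{"dx":0,"dy":-0.5,"dz":1,"turn":0,"hand":0}]' | grep -E "pos|force"; done; python3 -c "
from h import *
yel(low=172)"
```

```text
tool_pos: [517.1, 39.6, 146.1]
force: [-3.0, -0.9, 0.6]
tool_pos: [518.0, 40.0, 146.6]
force: [-4.1, -2.1, 0.9]
tool_pos: [518.9, 40.4, 147.1]
force: [-4.5, -1.9, 0.5]
tool_pos: [519.8, 40.7, 147.7]
force: [-5.6, -2.0, 1.7]
scene yel 64 [[-61.9, -10.5, 175.7], [-55.0, 2.0, 181.6], [-32.4, 15.0, 188.4]]
scene red 73 [[-5.1, -15.6, 212.7], [-1.2, -1.0, 225.7], [1.1, 12.8, 239.6]]
tcp -74.7 -1.2 147.7
```

```bash
for i in 1 2 3; do python3 -m crank '[{"dx":0,"dy":-0.2,"dz":0.4,"turn":0,"hand":0},{"dx":0,"dy":-0.4,"dz":0.8,"turn":0,"hand":0}]' | grep -E "pos|force"; done; python3 -c "
from h import *
yel(low=172)"
```

```text
tool_pos: [520.5, 41.0, 148.1]
force: [-6.1, -1.3, 3.0]
tool_pos: [521.3, 41.3, 148.5]
force: [-5.7, -2.5, 2.7]
tool_pos: [522.0, 41.5, 149.0]
force: [-5.8, -1.9, 2.8]
scene yel 75 [[-59.5, -11.4, 176.6], [-50.4, 0.8, 183.2], [-31.2, 15.4, 188.8]]
scene red 16 [[3.2, -14.4, 236.5], [5.0, 0.4, 239.7], [6.9, 14.6, 242.4]]
tcp -72.3 -1.2 149.0
```

```bash
for i in 1 2 3; do python3 -m crank '[{"dx":0,"dy":-0.15,"dz":0.3,"turn":0,"hand":0},{"dx":0,"dy":-0.3,"dz":0.6,"turn":0,"hand":0}]' | grep -E "pos|force"; done; python3 -c "
from h import *
yel(low=172,save='pics/s8.png');yel('wrist',low=172)"
```

```text
tool_pos: [522.6, 41.7, 149.3]
force: [-5.2, -2.2, 3.3]
tool_pos: [523.1, 42.0, 149.6]
force: [-6.1, -2.3, 2.8]
tool_pos: [523.2, 42.0, 149.7]
force: [-9.0, -2.8, 2.7]
scene yel 79 [[-58.0, -12.2, 177.8], [-48.0, 0.5, 183.1], [-28.8, 14.8, 190.0]]
scene red 14 [[7.9, -14.7, 236.6], [9.4, -3.0, 239.8], [10.9, 13.3, 241.9]]
tcp -71.1 -1.1 149.7
wrist yel 3868 [[-57.8, -15.1, 179.1], [-44.8, -2.8, 184.8], [-28.5, 9.4, 189.4]]
wrist red 722 [[4.3, -18.1, 213.6], [5.9, 8.2, 228.8], [10.1, 12.4, 241.6]]
tcp -71.1 -1.2 149.7
```

View pics/s8.png

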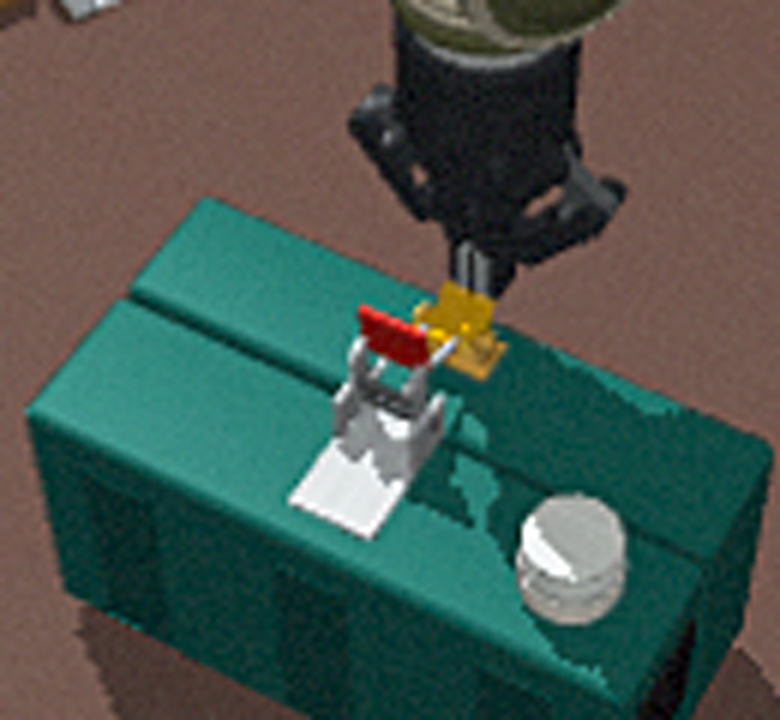

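The claw is in over the bar and the lever stands slightly past upright, with the force starting to rise. One more nudge to confirm the hard stop.

```bash
for i in 1 2; do python3 -m crank '[{"dx":0,"dy":-0.15,"dz":0.3,"turn":0,"hand":0},{"dx":0,"dy":-0.3,"dz":0.6,"turn":0,"hand":0}]' | grep -E "pos|force"; done
```

```text
tool_pos: [523.2, 42.1, 149.7]
force: [-9.9, -4.6, 2.4]
tool_pos: [523.3, 42.1, 149.8]
force: [-11.9, -5.8, 2.7]
```

The force climbs without movement, so the lip bears on the bar. Backing off and moving to the lever's outer face.

```bash
python3 -m crank '[{"dx":0,"dy":0,"dz":-5,"turn":0,"hand":0},{"dx":0,"dy":0,"dz":-15,"turn":0,"hand":0},{"dx":0,"dy":-25,"dz":-15,"turn":0,"hand":0},{"dx":0,"dy":-49,"dz":-15,"turn":0,"hand":0},{"dx":0,"dy":-49,"dz":5,"turn":0,"hand":0}]' | grep -E "pos|force"
python3 -m crank '[{"dx":0,"dy":0,"dz":20,"turn":0,"hand":0},{"dx":0,"dy":0,"dz":38,"turn":0,"hand":0},{"dx":0,"dy":0,"dz":50,"turn":0,"hand":0},{"dx":0,"dy":0,"dz":54,"turn":0,"hand":0},{"dx":0,"dy":0,"dz":56,"turn":0,"hand":0}]' | grep -E "pos|force"; python3 -c "
from h import *
yel(low=172)"
```

```text
tool_pos: [530.4, 44.3, 201.7]
force: [-0.1, -1.1, -0.1]
tool_pos: [581.7, 64.9, 199.4]
force: [0.1, 0.0, -0.2]
scene yel 65 [[-60.2, -7.6, 179.2], [-47.7, 2.5, 184.5], [-28.5, 11.9, 189.5]]
scene red 15 [[7.0, -13.3, 227.0], [9.1, 0.9, 240.8], [11.0, 12.1, 242.6]]
tcp -8.2 -1.2 199.4
```

```bash
for i in 1 2 3 4; do python3 -m crank '[{"dx":0,"dy":0,"dz":1,"turn":0,"hand":0},{"dx":0,"dy":0,"dz":2,"turn":0,"hand":0}]' | grep -E "pos|force"; done
```

```text
tool_pos: [583.6, 65.6, 199.4]
force: [-0.6, 0.2, 0.7]
tool_pos: [585.5, 66.3, 199.4]
force: [-1.0, -0.2, 2.6]
tool_pos: [587.4, 67.1, 199.4]
force: [-1.6, -0.6, 2.5]
tool_pos: [589.3, 67.8, 199.4]
force: [-2.2, -1.6, 2.3]
```

```bash
python3 -m crank '[{"dx":0,"dy":0,"dz":2.8,"turn":0,"hand":0},{"dx":0,"dy":0,"dz":6,"turn":0,"hand":0},{"dx":0,"dy":0.4,"dz":9.2,"turn":0,"hand":0},{"dx":0,"dy":1,"dz":11.5,"turn":0,"hand":0},{"dx":0,"dy":1.7,"dz":13.8,"turn":0,"hand":0}]' | grep -E "pos|force"
python3 -c "
from h import *
yel(low=172); yel('wrist',low=172)"
```

```text
tool_pos: [602.1, 72.8, 197.4]
force: [-4.1, -2.6, 1.8]
scene yel 34 [[-51.8, -4.2, 173.8], [-38.5, 6.3, 184.4], [-26.4, 12.2, 189.3]]
scene red 17 [[28.4, -14.7, 229.6], [31.7, -1.5, 237.1], [33.4, 12.4, 238.8]]
tcp 13.8 -1.2 197.3
wrist yel 73 [[-57.7, -5.3, 187.1], [-55.2, -2.7, 189.5], [84.3, 0.4, 367.8]]
wrist red 736 [[19.4, -17.6, 218.5], [31.0, -2.7, 236.4], [33.9, 11.6, 238.5]]
tcp 13.7 -1.2 197.4
```

```bash
python3 -m crank '[{"dx":0,"dy":1,"dz":3,"turn":0,"hand":0},{"dx":0,"dy":2.4,"dz":6,"turn":0,"hand":0},{"dx":0,"dy":3.9,"dz":8.8,"turn":0,"hand":0},{"dx":0,"dy":5.1,"dz":10.8,"turn":0,"hand":0},{"dx":0,"dy":6.5,"dz":12.8,"turn":0,"hand":0}]' | grep -E "pos|force"
python3 -c "
from h import *
yel(low=172); yel('wrist',low=172)"
```

```text
tool_pos: [614.0, 77.5, 191.0]
force: [-5.1, -2.1, 1.8]
scene yel 7 [[-55.7, -12.9, 175.7], [-48.0, 10.0, 185.2], [-27.0, 17.0, 190.5]]
scene red 25 [[27.8, -15.3, 212.6], [46.5, -4.5, 227.0], [48.8, 14.1, 230.8]]
tcp 26.6 -1.2 190.8
wrist yel 284 [[-53.3, -6.0, 180.3], [-50.4, -2.8, 183.4], [67.7, 0.8, 327.8]]
wrist red 682 [[28.6, -18.3, 212.9], [37.2, 4.8, 220.3], [48.5, 12.1, 227.6]]
tcp 26.6 -1.2 190.9
```

```bash
python3 -m crank '[{"dx":0,"dy":2,"dz":2.6,"turn":0,"hand":0},{"dx":0,"dy":4.1,"dz":5,"turn":0,"hand":0},{"dx":0,"dy":6.4,"dz":7.2,"turn":0,"hand":0},{"dx":0,"dy":8.9,"dz":9.2,"turn":0,"hand":0},{"dx":0,"dy":11.5,"dz":11.1,"turn":0,"hand":0}]' | grep -E "pos|force"
python3 -m crank '[{"dx":0,"dy":2,"dz":1.3,"turn":0,"hand":0},{"dx":0,"dy":4,"dz":2.4,"turn":0,"hand":0},{"dx":0,"dy":7,"dz":3.9,"turn":0,"hand":0},{"dx":0,"dy":9,"dz":4.6,"turn":0,"hand":0}]' | grep -E "pos|force"
python3 -c "
from h import *
yel(low=172); yel('wrist',low=172)"
```

```text
tool_pos: [624.7, 81.9, 179.3]
force: [0.1, -0.0, -0.1]
tool_pos: [628.7, 83.3, 170.3]
force: [0.3, -0.6, -0.4]
scene yel 29 [[-54.8, -6.7, 179.5], [-49.7, 1.8, 183.8], [-38.2, 9.8, 193.9]]
scene red 89 [[39.7, -14.9, 191.9], [56.2, 2.6, 194.1], [66.6, 13.6, 196.9]]
tcp 42.1 -1.1 170.1
wrist yel 59 [[-25.0, -5.7, 181.8], [-23.8, -2.7, 183.2], [53.4, 0.9, 272.9]]
wrist red 2137 [[45.9, -17.9, 193.5], [59.3, -0.3, 194.7], [67.2, 11.8, 195.8]]
tcp 42.1 -1.1 170.3
```

The lever snapped down flat, with red at z≈194–196. Retracting straight up and checking.

```bash
python3 -m crank '[{"dx":0,"dy":-30,"dz":0,"turn":0,"hand":0},{"dx":0,"dy":-70,"dz":-10,"turn":0,"hand":0},{"dx":0,"dy":-100,"dz":-50,"turn":0,"hand":0},{"dx":0,"dy":-100,"dz":-100,"turn":0,"hand":0},{"dx":0,"dy":-100,"dz":-130,"turn":0,"hand":0}]' | grep -E "time|pos|force"
python3 -m crank '[{"dx":0,"dy":0,"dz":0,"turn":0,"hand":0},{"dx":0,"dy":0,"dz":0,"turn":0,"hand":0}]' | grep -E "time|force"
python3 -c "
from h import *
yel(low=172); yel('wrist',low=172,save='pics/w9.png')"
```

```text
time: 29.05
tool_pos: [506.0, 35.4, 271.3]
force: [0.6, 0.2, 0.1]
time: 29.3
force: [-0.3, 0.2, 0.3]
scene yel 96 [[-53.8, -12.2, 179.4], [-40.3, -0.6, 183.2], [-24.4, 12.0, 191.8]]
scene red 121 [[39.6, -14.4, 191.7], [53.2, 0.4, 194.3], [67.0, 14.4, 197.1]]
tcp -87.3 -1.2 270.5
wrist yel 1294 [[-52.4, -14.8, 181.5], [-39.4, -2.9, 183.2], [-24.8, 9.0, 193.0]]
wrist red 53 [[37.6, -18.1, 193.2], [47.6, -7.8, 194.6], [55.2, 12.4, 195.8]]
tcp -87.3 -1.2 270.4
```

View pics/w9.png

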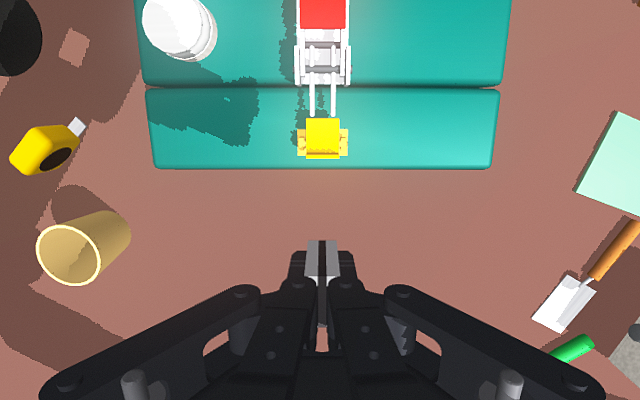

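The lever is flat (red at (323,12)), the claw lies level over the bar (nose at (323,135)), the seam is shut, and the tin, tape and pot look undisturbed. A last numeric check of how far the tab is drawn, plus the objects against the start pictures, then I hand in.

```bash
python3 - <<'E'
from h import *
for n in('wrist','scene'):
    p,d,P=snap(n); u,v=np.meshgrid(np.arange(640),np.arange(400)); uv=np.c_[u.ravel(),v.ravel()]
    w=world(P,d,uv); l=np.c_[(w[:,:2]-C)@X,(w[:,:2]-C)@L,w[:,2]]; c=p.reshape(-1,3).astype(int)
    m=(c[:,2]>120)&(c[:,1]>90)&(c[:,0]<60)&(l[:,2]>187)&(l[:,2]<200)&(abs(l[:,1])<25)&(l[:,0]<-20)&(l[:,0]>-100)
    print(n,'tab',m.sum(),np.percentile(l[m],[5,50,95],axis=0).round(1).tolist())
    t=(c[:,1]>c[:,2]*2)&(c[:,0]>c[:,2]*1.5)&(l[:,2]>158)&(l[:,2]<175)&(abs(l[:,0])<100)&(abs(l[:,1])<140)&(abs(l[:,1])>40)
    print('front',np.percentile(l[t][:,0],[.5]).round(1))
q=np.load('pics/scene0.npz')['p'].astype(int); df=np.abs(p.astype(int)-q).max(2)>60; df[:, :]=df
for nm,b in dict(tin=(325,345,240,265),pane=(172,238,155,208),knife=(215,275,142,172),cutter=(255,305,128,142),pot=(420,455,230,270),tape=(412,450,280,308),lifter=(362,456,330,400)).items(): print(nm,df[b[2]:b[3],b[0]:b[1]].mean().round(3))
E
```

```text
wrist tab 131 [[-53.2, -14.4, 189.1], [-52.1, -2.8, 192.1], [-51.1, 8.4, 193.3]]
front [-66.8]
scene tab 19 [[-54.2, -12.4, 187.9], [-51.9, 0.4, 190.9], [-50.2, 10.6, 193.4]]
front [-64.9]
tin 0.168
pane 0.0
knife 0.0
cutter 0.017
pot 0.036
tape 0.189
lifter 0.0
```

```bash
python3 -c "
from h import *
order.hand_in(); print(monitor.observe()['time'])"
```

```text
the job is handed in; nothing more can be done
the job is handed in; nothing more can be done
```

The case is latched and I handed the job in at about 29 s of the 67 s allowed. No verdict was given.

**What I did**
- **Front half:** I pushed it shut to a hard stop, about 24 N at most.
- **Claw:** I pressed it down onto the keeper bar, about 26 N at most. Then I drew its tab in, rising, until it stopped hard at about 13 N.
- **Lever:** I swung it over against a spring load of about 6 N, and it snapped down by itself.

**Last checks**
- **Lever:** its plate lies level, 192–197 mm above the bench.
- **Seam:** it looks shut in the pictures.
- **Claw:** it lies level over the bar with its tab about 52 mm from the seam. From that I work out the spring is drawn about 5.5–7 mm. I never saw the lip under the bar directly.
- **Gripper:** it stands clear, with no force reading beyond noise.

**What disagreed**
- **Fingertips:** they end about 31 mm short of the reported TCP, so my first push passed just over the case top without touching anything. I corrected for this.
- **Front edge:** depth puts it at −65 to −67 mm, against a nominal −70. Rounding of the edge and camera bias probably explain this, since the push itself ended on the hard stop.
- **Tin and tape:** their patches changed by 17–19 % of pixels from the first picture. I put that down to shadows, because the arm never went near either and they looked in place in the last view, but I did not re-measure their positions.

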